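# Close the shortbread tubs on the cafe counter

## Task

Close both shortbread tubs: put each lid squarely on the tub it fits, right way up and seated flat all round. The tea carton standing on the oblong lid has to come off first: stand it upright in the middle of the round wooden board and leave it there. Do not knock or shift the other things on the counter.

Things in the scene. Friction and masses are not known exactly. Their poses are not given: they have to be found in the camera images.
- tub_long: Open oblong white tub of shortbread, fixed on the counter: 160 mm along its x, 100 mm along its y, 70 mm tall, walls 4 mm. With its lid seated, the lid's origin is 64 mm above the tub's. Origin: centre of its underside; z up.
- tub_square: Open square white tub of shortbread, fixed on the counter: 110 x 110 mm, 90 mm tall, walls 4 mm. With its lid seated, the lid's origin is 84 mm above the tub's. Origin: centre of its underside; z up.
- lid_long: Grey lid of the oblong tub, 0.16 kg, right way up. Plate 166 (x) x 106 (y) x 5 mm, underside 6 mm above the origin; under it a lip 146 x 86 x 6 mm, tapering, that goes inside the tub with 3 mm to spare per side; on top in the middle an upright grip bar 14 (x) x 66 (y) mm, 11 to 41 mm above the origin. Origin: centre of the lip's underside. A half turn fits too.
- lid_square: Grey lid of the square tub, 0.16 kg, right way up. Plate 116 x 116 x 5 mm, underside 6 mm above the origin; lip under it 96 x 96 x 6 mm; the same grip bar as lid_long (14 in x, 66 in y, 11 to 41 mm above the origin). Origin: centre of the lip's underside. Any quarter turn fits.
- tea_carton: Kraft cardboard tea carton with a paper label, 50 mm (x) x 60 mm (y) x 110 mm tall, about 0.12 kg, that stands at the start on the oblong lid, beside its grip bar. Origin: centre of its underside.
- board: Round light-wood serving board, fixed, 140 mm in diameter, 12 mm thick, empty, at the far middle of the counter. Origin: centre of its underside.
- mug: White mug, 68 mm wide, 85 mm tall, handle towards its +y. Origin: centre of its underside. Not part of the job.
- sugar_jar: Closed glass sugar jar, 48 mm wide, 105 mm tall. Origin: centre of its underside. Not part of the job.
- syrup_bottle: Closed amber syrup bottle, 44 mm wide, 190 mm tall, the tallest thing among the tubs and lids. Origin: centre of its underside. Not part of the job.
- pepper_mill: Dark wooden pepper mill, 52 mm wide, 128 mm tall. Origin: centre of its underside. Not part of the job.
- carton_a: Another kraft tea carton like tea_carton (50 x 60 x 110 mm), standing on the counter near its far edge. Origin: centre of its underside. Not part of the job.
- carton_b: Another kraft tea carton like tea_carton, standing on the counter near its far edge. Origin: centre of its underside. Not part of the job.
Mind the look-alikes: they are no part of the job. What is shaped like the lid_square but turquoise or yellow is not meant.

How it is judged (in metres and radians):
At the end, for the whole second after the job is handed in: Each lid sits on its own tub: centred within 6 mm, level within 0.04 rad, down on the rim within 2.5 mm, the oblong one in line within 0.1 rad; the tea carton stands upright (0.08 rad) on the round board within 35 mm of its middle; all three released and at rest (horizontal distance between lid_long and tub_long below 0.006 m and z of lid_long in the frame of tub_long between 0.0615 and 0.0665 m and angle between each of lid_long, lid_square's own z axis and vertical below 0.04 rad and linear speed of each of lid_long, lid_square, tea_carton below 0.02 m/s and contact force between each of lid_long, lid_square, tea_carton and the fingers below 0.05 N and angle between the x axis of lid_long and the x axis of tub_long, either way round below 0.1 rad and horizontal distance between lid_square and tub_square below 0.006 m and z of lid_square in the frame of tub_square between 0.0815 and 0.0865 m and horizontal distance between tea_carton and board below 0.035 m and z of tea_carton in the frame of board between 0.008 and 0.016 m and angle between tea_carton's own z axis and vertical below 0.08 rad); the robot touches nothing.
It fails at once if the mug or the sugar jar is pushed more than 25 mm from its place, or knocked over (distance of any of mug, sugar_jar from where it was at the start of the episode above 0.025 m or angle between any of mug, sugar_jar's own z axis and vertical above 0.5 rad).
It fails at once if the syrup bottle or the pepper mill is pushed more than 25 mm from its place, or knocked over (distance of any of syrup_bottle, pepper_mill from where it was at the start of the episode above 0.025 m or angle between any of syrup_bottle, pepper_mill's own z axis and vertical above 0.5 rad).
It fails at once if one of the other two cartons is pushed more than 25 mm from its place, or knocked over (distance of any of carton_a, carton_b from where it was at the start of the episode above 0.025 m or angle between any of carton_a, carton_b's own z axis and vertical above 0.5 rad).
It also fails if it takes over 72 s, if anything falls off the work surface, if the arm or the gripper's body presses on something with over 40 N, if the wrist force passes 120 N, or if a joint passes its speed limit or range.

## Robot

A 7-joint arm with a two-finger parallel gripper is mounted at the origin on the work surface. World frame = base frame: x ahead of the robot, y to its left, z up, the work surface at z = 0. Lengths are in mm, angles in degrees, forces in N, time in s.
With the tool pointing down it reaches from about 425 to 975 mm from the base axis. Payload 16.7 kg.
Tool frame: the origin (TCP) lies between the finger pads; the fingertips stand 8 mm ahead of it and the grasp point (between the pads) lies 11 mm behind it; z points along the fingers, y is the line along which they close (so a half turn about z gives the same grasp; the last joint's range is limited). The gripper opens to 85 mm and grips with 20 to 120 N. Pads are 22 mm wide; open, the fingers measure 114 mm over their backs; the gripper's body (76 mm by 85 mm) begins 54 mm behind the grasp point. The pads swing forward as they close: fully open they stand 13 mm farther back than shut.
Start: joints at [55.09, 24.414, 4.234, 92.017, -1.954, 63.644, -3.845], TCP at [299.509, -604.873, 239.302] pointing down, gripper open.
Joint ranges: [-163.25, 163.25], [-28.42, 122.38], [-70.27, 78.77], [12.13, 141.07], [-58.53, 238.53], [9.26, 117.41], [-156.51, 156.51]. Speed limits (degrees/s): [108.29, 108.29, 136.94, 136.94, 172.46, 172.46, 172.46].

## Interface

Orientations are given as [roll, pitch, yaw] about the fixed x, y, z axes, in that order (R = Rz(yaw) Ry(pitch) Rx(roll)).
In Python, from bench import manip gives the robot as it stands.
- The arm moves only by the tool arm_command, never from a script. Its argument "moves" is a list of rows, each a list of 3 entries, a list of its own where there are three numbers: the turn, a rotation vector about the tool's x, y, z as a fraction of full scale, then the shift along the tool's x, y, z as a fraction of full scale, then the opening, from 0 (shut) to 1 (fully open). A call has 1 to 5 rows; each row shifts and turns the commanded pose from where the row before left it, along the tool's axes as they then stand; what a row does not reach is not made up. Full scale, the value 1, is 0.04 m for a shift and 10 degrees for a turn. A row lasts 1/8 s, in which the tool goes at most 62.5 mm and 10.7 degrees, less where a joint would pass 70% of its speed; a pose out of reach is approached as far as the arm can. A call with a number of a shift or a turn outside -1 to 1 is refused whole. A call with a gripper value outside its range is refused whole. The fingers move at their own pace and stop on an object; "newtons" is the grip in N (left out, the last holds). Time passes only in rows, so rows that do not move let the fingers close. It gives the time, the measured TCP pose, the force, the opening and the grip force at its end, in the units of the state.
- manip.observe(): the state, without advancing time (a new reading comes with each control period).
- manip.snapshot(name): name is "side" or "top" or "wrist"; returns a dict with "color" (400x640x3 uint8, red, green, blue), "vfov" (degrees; the focal length in pixels is half the picture's height over the tangent of half this angle, whatever the lens; pixels are square), "cx", "cy" (the principal point, pixels), "view" (4x4, takes a point from world to camera coordinates). Camera axes: x right, y down, z forward; pixel columns grow to the right and rows downward; lengths in mm; the calibration is good to about 2 mm. The wrist camera is an equidistant fisheye: a pixel r from the principal point sees the ray r / f radians off the axis. A picture is of the moment at which its call begins. There is no depth.
- manip.close_job(): hands the job in; it is judged then, once.
The state is a dict: "time_s": time; "joints": joint angles; "joint_velocities": joint speeds; "joint_efforts": joint torques, N m; "position": TCP position; "eef_rot": TCP orientation; "ft_force": force on the tool from outside, world axes, zero at the start; "ft_torque": the same for the moment, N m; "grip_width": opening from 0.0 (shut) to 1.0 (fully open); "finger_force": force on a finger pad.
Only numpy, scipy, OpenCV 4.12 (cv2) and the standard library are available. Lean on these libraries where they do the work, as an engineer would, in place of code of your own. Each camera call takes 0.05 s, during which the arm holds its last target. There are 200 camera calls.

## Working session

There is one attempt and no reset: what is moved stays moved. The work goes in short steps, Python scripts to look and compute and a tool call to move; the robot and the scene stay as the last step left them, time stands still between calls to the robot, and variables do not carry over. Pictures are saved under pics/ and viewed, at most 10 in all, crops included, and the job is handed in when it is done.

Besides the shell and the picture viewer there is one more tool, called after "Request:" as name(argument=value, ...), one argument or row to a line, values as JSON. arm_command: Moves the arm, as the interface text tells. Shift numbers are shares of 0.04 m and turn numbers shares of 10 degrees, none past 1 either way. Its arguments: {"type":"object","properties":{"moves":{"type":"array"},"newtons":{"type":"number"}},"required":["moves"]}

```bash
mkdir -p pics; cat > h.py <<'E'
import numpy as np,cv2,pickle
from bench import manip
def snap(n,f):
    s=manip.snapshot(n); cv2.imwrite(f'pics/{f}.png',s['color'][:,:,::-1]); pickle.dump(s,open(f'{f}.pkl','wb')); return s
def load(f): return pickle.load(open(f'{f}.pkl','rb'))
def ray(s,u,v,fish=False):
    V=np.array(s['view']); f=s['color'].shape[0]/2/np.tan(np.radians(s['vfov']/2))
    d=np.array([u-s['cx'],v-s['cy']])
    if fish:
        r=np.hypot(*d)+1e-9; t=r/f; c=np.array([*(d/r*np.sin(t)),np.cos(t)])
    else: c=np.array([*(d/f),1.])
    R=V[:3,:3]; return -R.T@V[:3,3], R.T@c
def at(s,u,v,z,fish=False):
    o,d=ray(s,u,v,fish); return (o+d*(z-o[2])/d[2]).round(1)[:2]
def proj(s,P):
    V=np.array(s['view']); f=s['color'].shape[0]/2/np.tan(np.radians(s['vfov']/2))
    c=V[:3,:3]@P+V[:3,3]; return (c[:2]/c[2]*f+[s['cx'],s['cy']])
E
python3 - <<'E'
from h import *
for n in ('top','side','wrist'):
    s=snap(n,n+'0'); o,_=ray(s,320,200); print(n,s['vfov'],s['cx'],s['cy'],o.round(), np.array(s['view'])[:3,:3].round(2).tolist())
t=cv2.imread('pics/top0.png'); cv2.imwrite('pics/top0b.png',cv2.resize(t,(800,500),interpolation=cv2.INTER_CUBIC))
print(manip.observe())
E
```

```text
top 50.121425441810885 328.43891717811664 196.5466093727877 [ 440.  -76. 1241.] [[-0.0, -1.0, 0.01], [-1.0, 0.0, -0.05], [0.05, -0.01, -1.0]]
side 47.65499046201392 321.34649259599905 202.86841965288426 [ 467. 1177. 1012.] [[-1.0, -0.03, -0.01], [-0.01, 0.61, -0.79], [0.03, -0.79, -0.61]]
wrist 65.70646984690485 322.6385230137121 197.39004486546668 [ 366. -571.  373.] [[0.44, -0.9, -0.0], [-0.85, -0.42, 0.3], [-0.27, -0.13, -0.95]]
{'time_s': 0.15, 'joints': array([55.09026433, 24.44329477,  4.23208169, 92.04370114, -1.95674095,
       63.64281993, -3.84423763]), 'joint_velocities': array([-0.00280739, -0.03821704, -0.01976173, -0.03265392,  0.02124686,
       -0.0751898 ,  0.00669482]), 'joint_efforts': array([ 4.44645382e-03, -9.50314879e+01,  3.76437038e+00, -4.63760412e+01,
        1.96193653e-02,  7.84530333e-03,  2.02027604e-05]), 'position': array([ 299.39082914, -604.62752553,  238.75073908]), 'eef_rot': array([-1.79942305e+02,  1.37140680e-03,  2.63407753e+01]), 'ft_force': array([-0.17754242, -0.85273256, -0.18409466]), 'ft_torque': array([ 0.01008243,  0.02536568, -0.05266584]), 'finger_force': 0.0, 'grip_width': 1.0016512018877182}
```

View pics/top0b.png

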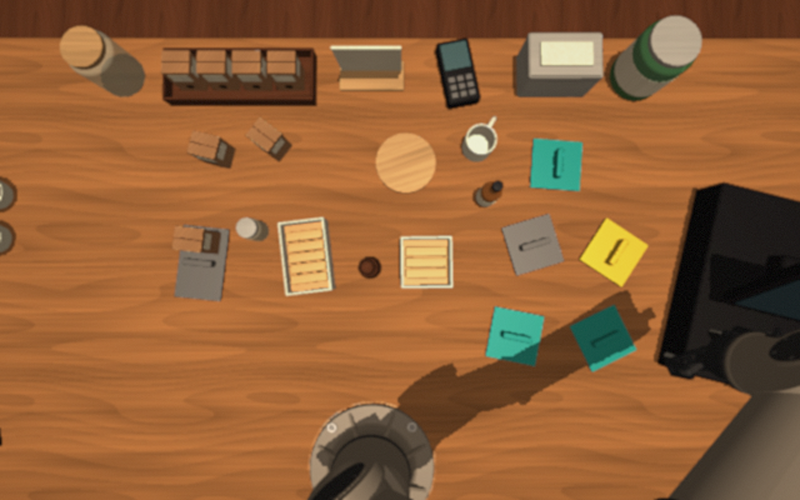

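View pics/side0.png

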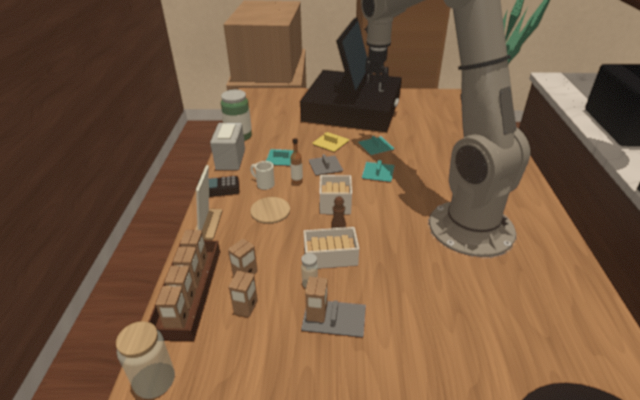

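The top view (800 px wide) shows the oblong lid with the carton at about (205,262), the oblong tub at (305,256) and the square tub at (426,262). The grey square lid is at (533,245) and the board at (406,162). The mug, syrup, mill and jar are close by.

```bash
python3 - <<'E'
from h import *
s=load('top0'); im=s['color'][:,:,::-1]
a=im[165:245,130:290]; cv2.imwrite('pics/ca.png',cv2.resize(a,None,fx=5,fy=5,interpolation=cv2.INTER_CUBIC))
b=im[165:245,310:470]; cv2.imwrite('pics/cb.png',cv2.resize(b,None,fx=5,fy=5,interpolation=cv2.INTER_CUBIC))
hsv=cv2.cvtColor(im,cv2.COLOR_BGR2HSV)
for nm,(x0,x1,y0,y1),lo,hi in [('tl',(218,270,170,240),(0,0,150),(180,70,255)),('ts',(316,366,185,235),(0,0,150),(180,70,255)),('ls',(398,455,168,222),(0,0,40),(180,60,150)),('ll',(135,188,176,245),(0,0,40),(180,60,150))]:
    m=cv2.inRange(hsv[y0:y1,x0:x1],lo,hi); c=cv2.findContours(m,cv2.RETR_EXTERNAL,cv2.CHAIN_APPROX_NONE)[0]
    c=max(c,key=cv2.contourArea); r=cv2.minAreaRect(c.astype(np.float32)); bx=cv2.boxPoints(r)+[x0,y0]
    z={'tl':70,'ts':90,'ls':11,'ll':11}[nm]
    W=np.array([at(s,*p,z) for p in bx]); e=np.diff(W[:3],axis=0)
    print(nm,bx.round(1).tolist(),W.tolist(),'cen',W.mean(0),'len',np.hypot(*e.T),'ang',np.degrees(np.arctan2(e[:,1],e[:,0])))
E
```

```text
tl [[221.9, 178.0], [258.8, 173.7], [265.5, 231.3], [228.6, 235.6]] [[548.4, 201.4], [560.0, 100.6], [402.4, 81.7], [391.1, 181.9]] cen [475.475 141.4  ] len [101.46526499 158.72923486] ang [ -83.43531571 -173.16152732]
ts [[320.0, 189.0], [361.0, 189.0], [361.0, 229.0], [320.0, 229.0]] [[516.1, -67.2], [515.8, -177.8], [408.1, -177.0], [408.5, -66.9]] cen [ 462.125 -122.225] len [110.60040687 107.70297118] ang [-90.15541313 179.57441244]
ls [[401.5, 182.4], [438.4, 171.0], [449.7, 207.9], [412.8, 219.2]] [[539.9, -302.1], [572.6, -409.5], [465.9, -440.6], [433.5, -333.5]] cen [ 502.975 -371.425] len [112.26776029 111.1400018 ] ang [ -73.06611862 -163.75010585]
ll [[140.2, 235.9], [147.0, 179.9], [182.4, 184.2], [175.6, 240.2]] [[388.6, 446.5], [548.9, 429.8], [536.2, 328.3], [375.9, 345.7]] cen [462.4   387.575] len [161.16755257 102.29144637] ang [ -5.9475997  -97.13196382]
```

View pics/ca.png

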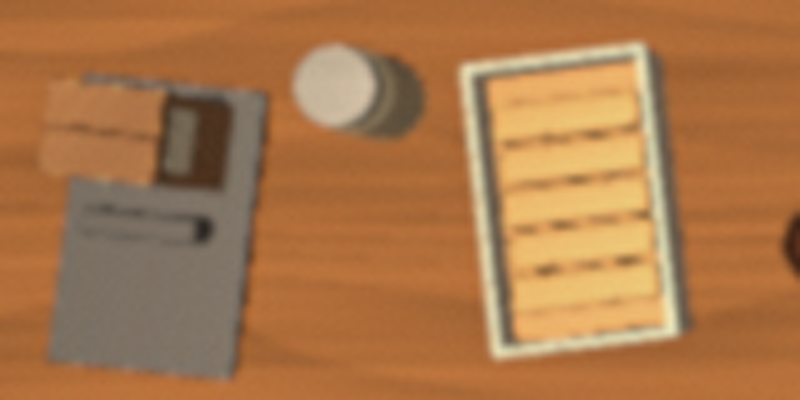

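View pics/cb.png

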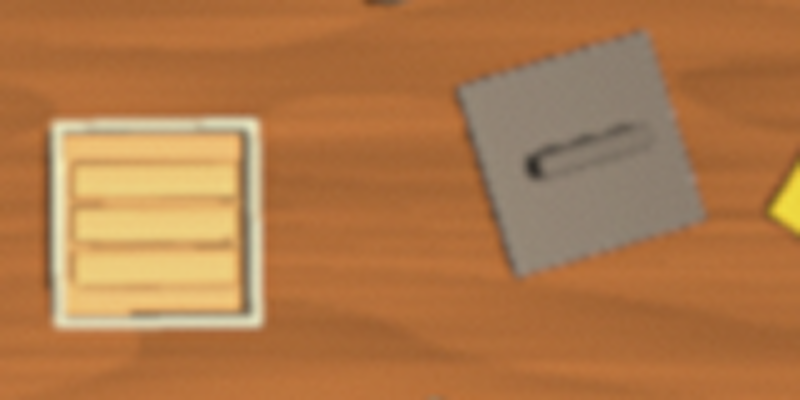

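The crops show the carton top centred at about (104,132) in ca, with the oblong bar at (145,222). The square lid's bar runs from (530,165) to (650,130) in cb. I'll turn the tool to yaw 90 and travel with it, taking wrist pictures on the way.

Request:
arm_command(
  moves=[
    [[0,0,-1],[0,0,0],1],
    [[0,0,-1],[0,0,0],1],
    [[0,0,-1],[0,0,0],1],
    [[0,0,-1],[0,0,0],1],
    [[0,0,-1],[0,0,0],1],
  ],
)

```text
time_s: 0.78
position: [299.4, -604.7, 239.0]
eef_rot: [-180.0, -0.0, 76.7]
ft_force: [-0.7, 0.6, 0.3]
grip_width: 0.997
finger_force: 0.0
```

Request:
arm_command(
  moves=[
    [[0,0,-1],[0,0,0],1],
    [[0,0,-0.37],[0,0,0],1],
    [[0,0,0],[1,0.5,-0.2],1],
    [[0,0,0],[1,0.5,-0.2],1],
    [[0,0,0],[1,0.5,-0.2],1],
  ],
)

```text
time_s: 1.4
position: [359.8, -483.5, 263.3]
eef_rot: [-180.0, -0.0, 90.0]
ft_force: [0.2, 0.0, 0.3]
grip_width: 1.0
finger_force: 0.0
```

```bash
python3 - <<'E'
from h import *
s=load('top0')
c=lambda u,v,x0:(x0+u/5-.4,165+v/5-.4)
print('carton top',[at(s,*c(u,v,130),121).tolist() for u,v in [(104,130),(50,80),(165,90),(160,185),(42,172)]])
print('jar top',at(s,*c(338,86,130),105),'board',at(s,324.8-.1,129.6,12),'bottle cap',at(s,497/1.25,186/1.25,190),'mill',at(s,368/1.25,266/1.25,128),'mug',at(s,479/1.25,138/1.25,85))
print('bar long',at(s,*c(145,224,130),41),'bar sq',at(s,*c(592,152,310),41))
E
```

```text
carton top [[511.0, 375.3], [537.2, 403.8], [531.8, 343.9], [482.2, 345.7], [489.1, 407.1]]
jar top [535.1 258.5] board [693.7 -80.6] bottle cap [ 608.8 -260.4] mill [451.8  -0.8] mug [ 731.5 -240.6]
bar long [463.4 383.8] bar sq [ 501.6 -371. ]
```

Request:
arm_command(
  moves=[
    [[0,0,0],[1,0.8,0],1],
    [[0,0,0],[1,0.8,0],1],
    [[0,0,0],[1,0.8,0],1],
    [[0,0,0],[1,0.6,0],1],
    [[0,0,0],[0.5,0.5,0],1],
  ],
)

```text
time_s: 2.02
position: [500.3, -302.3, 263.3]
eef_rot: [-180.0, -0.0, 90.2]
ft_force: [0.2, -0.7, -0.6]
grip_width: 1.002
finger_force: 0.0
```

```bash
python3 -c "
from h import *
s=snap('wrist','w1'); print(ray(s,320,200)); print(manip.observe()['position'])"
```

```text
(array([ 498.04930177, -225.64393176,  397.53394284]), array([-0.00737752, -0.30804017, -0.95142021]))
[ 502.72443436 -299.78120249  263.34111303]
```

Request:
arm_command(
  moves=[
    [[0,0,0],[1,0,0],1],
    [[0,0,0],[1,0,0],1],
    [[0,0,0],[1,0,0],1],
    [[0,0,0],[1,0,0],1],
    [[0,0,0],[1,0,0],1],
  ],
)

```text
time_s: 2.7
position: [498.8, -103.7, 263.3]
eef_rot: [-180.0, 0.0, 90.0]
ft_force: [1.4, -0.6, -0.3]
grip_width: 1.001
finger_force: 0.0
```

Request:
arm_command(
  moves=[
    [[0,0,0],[1,0,0],1],
    [[0,0,0],[1,0,0],1],
    [[0,0,0],[1,0,0],1],
    [[0,0,0],[1,0,0],1],
    [[0,0,0],[1,0,0],1],
  ],
)

```text
time_s: 3.32
position: [498.9, 96.3, 263.3]
eef_rot: [180.0, 0.0, 90.0]
ft_force: [0.3, -0.1, -0.6]
grip_width: 1.0
finger_force: 0.0
```

Request:
arm_command(
  moves=[
    [[0,0,0],[1,0,0],1],
    [[0,0,0],[1,0,0],1],
    [[0,0,0],[1,0,0],1],
    [[0,0,0],[0,0,0],1],
  ],
)

```text
time_s: 3.82
position: [498.2, 218.2, 263.2]
eef_rot: [-180.0, -0.1, 90.3]
ft_force: [-0.5, -1.1, -0.6]
grip_width: 1.003
finger_force: 0.0
```

```bash
python3 -c "
from h import *
s=snap('wrist','w2'); print(ray(s,320,200)); print(manip.observe()['position'])
a=load('w1')['color'][:,:,::-1]
cv2.imwrite('pics/w12.png',cv2.resize(np.vstack([a,s['color'][:,:,::-1]]),(480,600),interpolation=cv2.INTER_AREA))"
```

```text
(array([495.87995822, 294.72299495, 397.47626442]), array([-0.0073327 , -0.30723591, -0.95168058]))
[498.55726079 216.31558156 263.06714927]
```

View pics/w12.png

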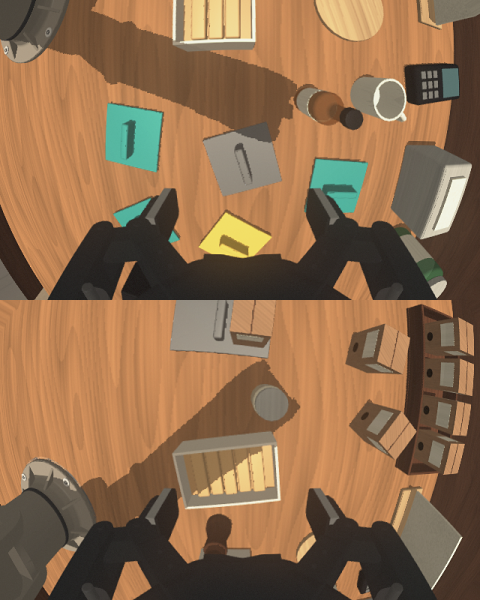

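w12 shows w1 above and w2 below. The square lid is at about (243,160) in w1. In w2 the oblong tub's rim is at about (228,470), and the lid and carton are at the top near (222,325).

```bash
python3 -c "
from h import *
a=load('w1')['color'][:,:,::-1];b=load('w2')['color'][:,:,::-1]
r=lambda m:cv2.resize(m,None,fx=4,fy=4,interpolation=cv2.INTER_CUBIC)
A=r(b[170:280,225:385]);cv2.imwrite('pics/c2.png',A)
B=r(a[155:270,260:385]);cv2.imwrite('pics/c1.png',B)
"
```

```text
(no output)
```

View pics/c2.png

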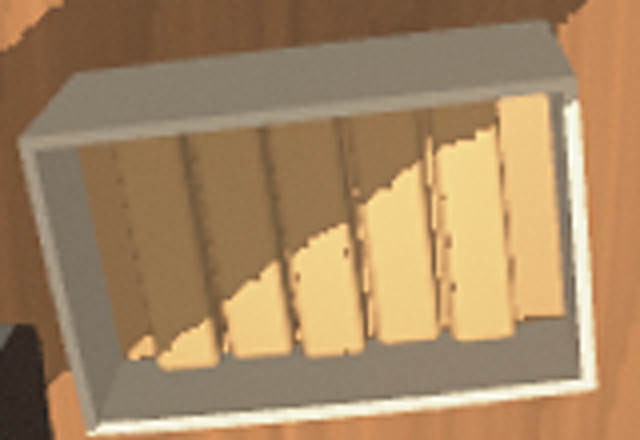

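View pics/c1.png

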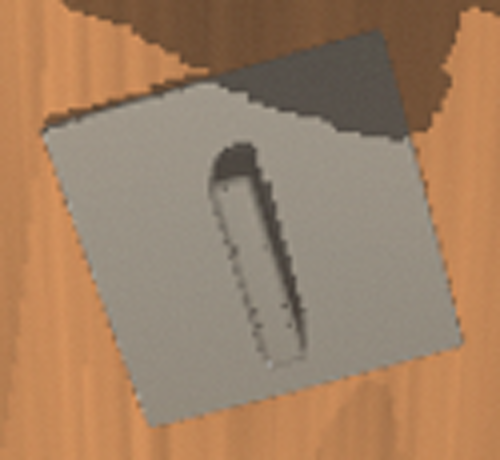

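c2 shows the oblong tub's rim corners at (22,137), (577,80), (595,388) and (92,434). c1 shows the square lid's corners at (43,130), (380,30), (462,344) and (152,426).

```bash
cat >> h.py <<'E'
from scipy.optimize import least_squares
def rect(W,lx,ly,a0):
    W=np.array(W)
    def cor(p):
        a=np.radians(p[2]);R=np.array([[np.cos(a),-np.sin(a)],[np.sin(a),np.cos(a)]])
        return (R@(np.array([[1,1],[1,-1],[-1,-1],[-1,1]])*[lx/2,ly/2]).T).T+p[:2]
    f=lambda p:[np.linalg.norm(cor(p)-w,axis=1).min() for w in W]
    r=least_squares(f,[*W.mean(0),a0]); return r.x.round(2),np.round(r.fun,1)
E
python3 - <<'E'
from h import *
w1,w2=load('w1'),load('w2')
W=[at(w2,225+u/4-.4,170+v/4-.4,70,True) for u,v in [(22,137),(577,80),(595,388),(92,434)]]
print(np.array(W).tolist(),rect(W,160,100,7))
W=[at(w1,260+u/4-.4,155+v/4-.4,11,True) for u,v in [(43,130),(380,30),(462,344),(152,426)]]
print(np.array(W).tolist(),rect(W,116,116,16))
s=load('top0')
W=[at(s,*p,70) for p in [(222.0,177.8),(258.6,173.0),(266.2,232.2),(228.0,236.2)]];print(rect(W,160,100,7))
E
```

```text
[[389.9, 183.6], [547.4, 201.4], [558.9, 103.6], [401.9, 84.4]] (array([474.52, 143.25,   6.74]), array([0.7, 1.1, 1.1, 1. ]))
[[430.1, -333.4], [539.0, -299.9], [571.8, -409.9], [463.2, -442.4]] (array([ 501.02, -371.4 ,   16.81]), array([1.6, 1.1, 1.5, 1.6]))
(array([474.93, 141.52,   6.83]), array([0.7, 1.5, 3. , 2. ]))
```

Request:
arm_command(
  moves=[
    [[0,0,0.5],[0,0,0],1],
    [[0,0,0],[1,-0.01,0],1],
    [[0,0,0],[1,-0.01,0],1],
    [[0,0,0],[1,-0.01,0],1],
    [[0,0,0],[0.96,-0.01,0],1],
  ],
  newtons=35,
)

```text
time_s: 4.5
position: [511.7, 373.0, 263.1]
eef_rot: [180.0, 0.0, 84.9]
ft_force: [0.8, 0.3, 0.4]
grip_width: 1.004
finger_force: 0.0
```

Request:
arm_command(
  moves=[
    [[0,0,0],[0,0,1],1],
    [[0,0,0],[0,0,1],1],
  ],
)

```text
time_s: 4.75
position: [511.6, 372.3, 182.3]
eef_rot: [180.0, 0.0, 85.0]
ft_force: [1.3, -0.8, -0.4]
grip_width: 1.0
finger_force: 0.0
```

```bash
python3 -c "
from h import *
s=snap('wrist','w3'); print(manip.observe()['position'],manip.observe()['eef_rot']); snap('top','top1')"
```

```text
[509.90896645 370.25771319 176.81546735] [-179.75083633    0.26082812   84.98811005]
```

View pics/w3.png

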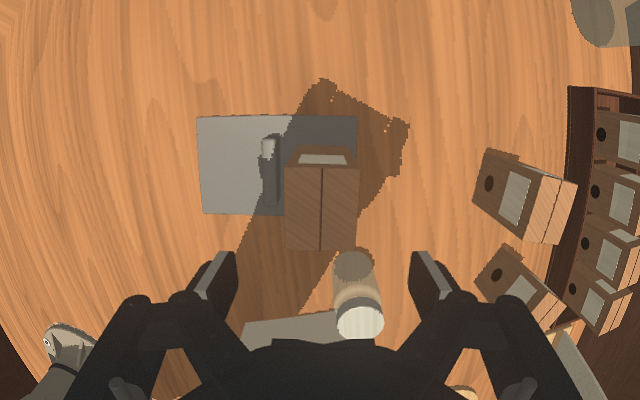

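w3 shows the carton top (286–360, 167–250) centred between the fingers. The oblong lid's corners are at (197,117), (357,115) and (205,213). I'll go down and grip.

Request:
arm_command(
  moves=[
    [[0,0,0],[0.05,0,0.8],1],
    [[0,0,0],[0.05,0,0.8],1],
    [[0,0,0],[0,0,0.8],1],
    [[0,0,0],[0,0,0],0],
    [[0,0,0],[0,0,0],0],
  ],
)

```text
time_s: 5.48
position: [512.3, 377.5, 89.4]
eef_rot: [179.9, -0.1, 85.0]
ft_force: [-0.1, 0.8, 0.8]
grip_width: 0.605
finger_force: 0.0
```

Request:
arm_command(
  moves=[
    [[0,0,0],[0,0,0],0],
    [[0,0,0],[0,0,0],0],
  ],
)

```text
time_s: 5.72
position: [512.2, 377.7, 89.5]
eef_rot: [179.9, -0.1, 85.0]
ft_force: [-0.9, -1.4, 8.8]
grip_width: 0.584
finger_force: 37.2
```

```bash
python3 -c "
from h import *
s=load('w3')
W=[at(s,u,v,121,True) for u,v in [(285.5,167),(360,167),(357,250.5),(286,250.5)]];print(np.array(W).tolist(),rect(W,50,60,-5))
W=[at(s,u,v,11,True) for u,v in [(196.5,117),(357.5,115),(204,213)]];print(np.array(W).tolist(),rect(W,166,106,-6))
print(manip.observe())"
```

```text
[[488.8, 410.0], [536.8, 405.8], [531.9, 345.9], [481.7, 350.2]] (array([509.8 , 377.97,  -5.41]), array([1.1, 0.8, 0.2, 0.5]))
[[386.0, 450.6], [549.3, 434.1], [375.7, 346.1]] (array([462.77, 389.94,  -5.7 ]), array([0.6, 1.4, 1. ]))
{'time_s': 5.725, 'joints': array([-17.17558772,  33.96575927, -33.71795673, 102.36372935,
        23.68111503,  50.70748385, -66.58938103]), 'joint_velocities': array([ 0.00723774,  0.00686604,  0.06525794, -0.15275934, -0.052065  ,
       -0.07405342,  0.02935898]), 'joint_efforts': array([-1.74938687e-01, -9.20546794e+01, -1.22573930e+01, -3.51140213e+01,
        1.61308567e-01, -7.81789050e-01,  3.18419316e-02]), 'position': array([512.22220702, 377.74754485,  89.52873104]), 'eef_rot': array([ 1.79874518e+02, -8.75922815e-02,  8.50249044e+01]), 'ft_force': array([-0.86253538, -1.3882839 ,  8.78677556]), 'ft_torque': array([-0.40420684,  0.28448306, -0.10400641]), 'finger_force': 37.19869136810303, 'grip_width': 0.5837021662593633}
```

Request:
arm_command(
  moves=[
    [[0,0,0],[0,0,-0.5],0],
    [[0,0,0],[0,0,-1],0],
    [[0,0,0],[0,0,-1],0],
    [[0,0,0],[-0.5,0.25,-1],0],
    [[0,0,0],[-0.92,0.46,-0.5],0],
  ],
)

```text
time_s: 6.35
position: [534.6, 319.6, 251.7]
eef_rot: [179.8, -0.2, 85.2]
ft_force: [1.6, 0.2, -1.6]
grip_width: 0.582
finger_force: 36.9
```

Request:
arm_command(
  moves=[
    [[0,0,0],[-0.92,0.46,0],0],
    [[0,0,0],[-0.92,0.46,0],0],
    [[0,0,0],[-0.92,0.46,0],0],
    [[0,0,0],[-0.92,0.46,0],0],
    [[0,0,0],[-0.92,0.46,0],0],
  ],
)

```text
time_s: 6.98
position: [610.9, 125.8, 249.4]
eef_rot: [179.9, -0.0, 85.1]
ft_force: [0.5, 0.1, -1.1]
grip_width: 0.583
finger_force: 36.9
```

Request:
arm_command(
  moves=[
    [[0,0,0],[-0.92,0.46,0],0],
    [[0,0,0],[-0.92,0.46,0],0],
    [[0,0,0],[-0.92,0.46,0],0],
    [[0,0,0],[-0.92,0.46,0],0],
    [[0,0,0],[-0.92,0.46,0],0],
  ],
)

```text
time_s: 7.6
position: [686.7, -65.5, 249.5]
eef_rot: [179.9, -0.0, 85.1]
ft_force: [-0.1, 0.1, -0.8]
grip_width: 0.584
finger_force: 36.9
```

```bash
python3 -c "
from h import *
s=snap('wrist','w4'); o=manip.observe(); print(o['position'],o['eef_rot'],o['grip_width'])"
```

```text
[687.96294215 -72.41984302 248.90664595] [1.79885547e+02 1.36517372e-01 8.47225962e+01] 0.5881445849685452
```

View pics/w4.png

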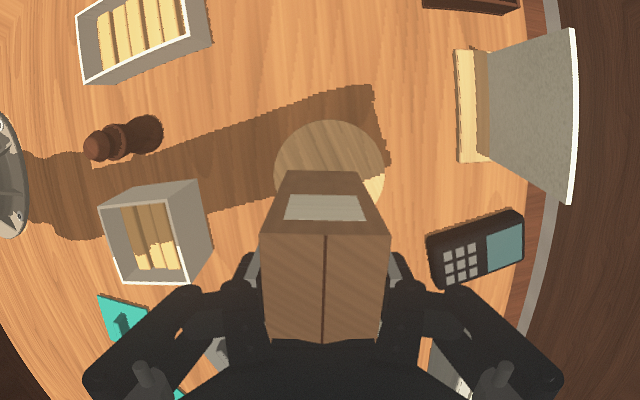

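w4 shows the carton held upright in front of the board, whose edges are left 273, right 386 and top 120. The square tub's rim corners are at (98,207), (167,200), (188,284) and (122,282).

```bash
python3 -c "
from h import *
s=load('w4')
P=np.array([at(s,u,v,12,True) for u,v in [(273.5,172),(386.5,178),(330,120),(291,134),(367,133)]])
r=least_squares(lambda c:np.hypot(*(P-c).T)-70,[694,-80]);print('board',r.x,r.fun.round(1))
W=[at(s,u,v,90,True) for u,v in [(98,207),(167,200),(188,284),(122,282)]];print(np.array(W).tolist(),rect(W,110,110,0))
s=load('top0')
W=[at(s,310+u/5-.4,165+v/5-.4,90) for u,v in [(50,120),(260,118),(264,325),(56,326)]];print(np.array(W).tolist(),rect(W,110,110,0))
o=manip.observe();print(o['position'])"
```

```text
board [693.13537513 -79.4944505 ] [ 0.3  0.9 -0.6  0.8 -0. ]
[[407.6, -69.9], [514.4, -69.7], [512.1, -176.7], [406.7, -176.3]] (array([ 4.6020e+02, -1.2315e+02, -4.6000e-01]), array([2.9, 1.7, 3.3, 2.4]))
[[517.2, -66.1], [518.0, -179.4], [406.5, -180.8], [406.4, -69.0]] (array([ 462.03, -123.83,    0.67]), array([2.2, 1.3, 1.8, 0.5]))
[687.96294215 -72.41984302 248.90664595]
```

Request:
arm_command(
  moves=[
    [[0,0,0],[-0.18,0.14,0.8],0],
    [[0,0,0],[0,0,1],0],
    [[0,0,0],[0,0,1],0],
    [[0,0,0],[0,0,0.7],0],
    [[0,0,0],[0,0,0.3],0],
  ],
)

```text
time_s: 8.28
position: [690.9, -71.9, 95.2]
eef_rot: [-180.0, -0.0, 85.0]
ft_force: [-1.2, -0.3, -1.4]
grip_width: 0.585
finger_force: 36.8
```

Request:
arm_command(
  moves=[
    [[0,0,0],[0,0,0.05],0],
    [[0,0,0],[0,0,0],0],
  ],
)

```text
time_s: 8.52
position: [691.9, -72.0, 94.8]
eef_rot: [179.9, -0.0, 85.0]
ft_force: [-0.9, -0.3, -1.6]
grip_width: 0.585
finger_force: 36.8
```

Request:
arm_command(
  moves=[
    [[0,0,0],[-0.19,0,0],0],
    [[0,0,0],[0,0,0.06],0],
    [[0,0,0],[0,0,0.05],0],
    [[0,0,0],[0,0,0],0],
  ],
)

```text
time_s: 9.02
position: [690.7, -80.4, 90.4]
eef_rot: [180.0, 0.1, 85.0]
ft_force: [-7.4, -3.7, 18.5]
grip_width: 0.587
finger_force: 36.8
```

Request:
arm_command(
  moves=[
    [[0,0,0],[0,0,0],0.9],
    [[0,0,0],[0,0,0],1],
    [[0,0,0],[0,0,0],1],
    [[0,0,0],[0,0,-0.5],1],
    [[0,0,0],[0,0,-1],1],
  ],
)

```text
time_s: 9.65
position: [689.8, -79.5, 149.3]
eef_rot: [-179.9, -0.0, 85.1]
ft_force: [-0.4, -0.5, 0.2]
grip_width: 0.997
finger_force: 0.0
```

Request:
arm_command(
  moves=[
    [[0,0,0],[0,0,-1],1],
    [[0,0,0],[0,0,-1],1],
    [[0,0,0],[0.5,-0.3,-0.2],1],
    [[0,0,0],[0.93,-0.56,0],1],
    [[0,0,0],[0.93,-0.56,0],1],
  ],
)

```text
time_s: 10.28
position: [641.0, 21.1, 237.5]
eef_rot: [180.0, -0.0, 85.1]
ft_force: [1.0, 0.3, 0.5]
grip_width: 1.007
finger_force: 0.0
```

Request:
arm_command(
  moves=[
    [[0,0,0],[0.93,-0.56,0],1],
    [[0,0,0],[0.93,-0.56,0],1],
    [[0,0,0],[0.93,-0.56,0],1],
    [[0,0,0],[0.93,-0.56,0],1],
    [[0,0,0],[0.93,-0.56,0],1],
  ],
)

```text
time_s: 10.9
position: [545.1, 216.0, 237.4]
eef_rot: [180.0, 0.0, 85.1]
ft_force: [1.0, 0.4, 0.4]
grip_width: 0.999
finger_force: 0.0
```

Request:
arm_command(
  moves=[
    [[0,0,0],[0.93,-0.56,0],1],
    [[0,0,0],[0.93,-0.56,0],1],
    [[0,0,0],[0.93,-0.56,0],1],
    [[0,0,0.07],[0.3,-0.2,0],1],
    [[0,0,0],[0,0,0],1],
  ],
)

```text
time_s: 11.52
position: [480.9, 345.3, 237.2]
eef_rot: [-180.0, -0.0, 84.5]
ft_force: [-0.4, -0.6, -0.8]
grip_width: 1.0
finger_force: 0.0
```

```bash
python3 -c "
from h import *
s=snap('wrist','w5'); snap('top','top2'); o=manip.observe(); print(o['position'],o['eef_rot'],o['grip_width'])
a=s['color'][:,:,::-1]; t=load('top2')['color'][:,:,::-1]
cv2.imwrite('pics/m5.png',np.hstack([a[60:360,120:520],np.vstack([cv2.resize(t[90:240,130:330],(400,300))])]))"
```

```text
[482.39323571 343.35253738 237.04384331] [1.79989133e+02 2.91709905e-02 8.43480713e+01] 1.0035362724917616
```

View pics/m5.png

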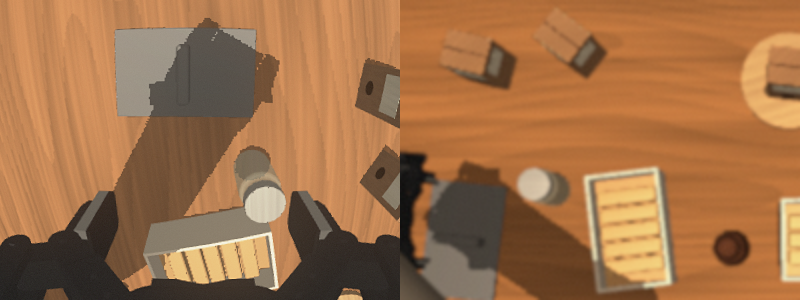

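m5 shows the carton standing on the board. The lid is fully visible in the wrist picture, with corners (115,29), (256,29), (251,118) and (118,115) and its bar at (183,75).

```bash
python3 -c "
from h import *
s=load('w5')
W=[at(s,120+u,60+v,11,True) for u,v in [(115,29),(256,29),(251,118),(118,115)]];print(np.array(W).tolist(),rect(W,166,106,-6))
print('bar top',[at(s,120+u,60+v,41,True) for u,v in [(183,44),(183,104),(183,75)]])
print(manip.observe()['position'])"
```

```text
[[385.8, 450.8], [549.0, 433.2], [535.9, 327.5], [374.9, 347.1]] (array([461.4 , 389.65,  -6.54]), array([1.3, 1. , 1.9, 2.1]))
bar top [array([465.5, 422.5]), array([458.7, 357.9]), array([462.1, 389.5])]
[482.39323571 343.35253738 237.04384331]
```

Request:
arm_command(
  moves=[
    [[0,0,0.03],[0.55,-0.31,0.5],1],
    [[0,0,0],[0.54,-0.31,1],1],
    [[0,0,0],[0,0,1],1],
    [[0,0,0],[0,0,1],1],
    [[0,0,0],[0,0,0.8],1],
  ],
)

```text
time_s: 12.25
position: [462.7, 388.3, 63.4]
eef_rot: [-180.0, 0.1, 84.0]
ft_force: [0.2, 0.3, -0.5]
grip_width: 1.003
finger_force: 0.0
```

Request:
arm_command(
  moves=[
    [[0,0,0],[0,0,0.5],1],
    [[0,0,0],[0,0,0],1],
  ],
)

```text
time_s: 12.5
position: [462.1, 389.0, 44.1]
eef_rot: [-179.9, 0.1, 84.0]
ft_force: [0.4, 0.4, 0.9]
grip_width: 1.002
finger_force: 0.0
```

Request:
arm_command(
  moves=[
    [[0,0,0],[0,0,0.45],1],
    [[0,0,0],[0,0,0],0],
    [[0,0,0],[0,0,0],0],
    [[0,0,0],[0,0,0],0],
    [[0,0,0],[0,0,0],0],
  ],
  newtons=60,
)

```text
time_s: 13.12
position: [462.3, 390.1, 27.5]
eef_rot: [180.0, -0.0, 84.0]
ft_force: [-7.0, -8.8, 45.8]
grip_width: 0.151
finger_force: 60.0
```

Request:
arm_command(
  moves=[
    [[0,0,0],[0,0,0],0],
    [[0,0,0],[0,0,0],0],
  ],
)

```text
time_s: 13.38
position: [462.4, 390.2, 27.6]
eef_rot: [180.0, -0.0, 84.0]
ft_force: [0.3, -1.3, 6.4]
grip_width: 0.153
finger_force: 59.6
```

Request:
arm_command(
  moves=[
    [[0,0,0],[0,0,-0.4],0],
    [[0,0,0],[0,0,-0.9],0],
    [[0,0,0],[0,0,-0.9],0],
    [[0,0,-0.64],[0,0,-0.9],0],
    [[0,0,-0.64],[0,0,-0.9],0],
  ],
)

```text
time_s: 14.0
position: [461.9, 389.8, 189.2]
eef_rot: [180.0, -0.0, 97.1]
ft_force: [0.3, -0.6, -1.1]
grip_width: 0.152
finger_force: 58.6
```

Request:
arm_command(
  moves=[
    [[0,0,0],[-0.8,-0.06,0],0],
    [[0,0,0],[-0.9,-0.06,0],0],
    [[0,0,0],[-0.9,-0.06,0],0],
    [[0,0,0],[-0.9,-0.06,0],0],
    [[0,0,0],[-0.9,-0.06,0],0],
  ],
)

```text
time_s: 14.62
position: [471.0, 212.6, 187.9]
eef_rot: [180.0, 0.0, 96.9]
ft_force: [0.8, -0.1, -1.7]
grip_width: 0.149
finger_force: 58.7
```

Request:
arm_command(
  moves=[
    [[0,0,0],[-0.9,-0.06,0],0],
    [[0,0,0],[-0.8,-0.06,0],0],
    [[0,0,0],[0,0,0],0],
    [[0,0,0],[0,0,0],0],
  ],
)

```text
time_s: 15.12
position: [474.5, 146.1, 187.6]
eef_rot: [180.0, -0.0, 96.9]
ft_force: [0.6, -0.0, -1.1]
grip_width: 0.148
finger_force: 58.7
```

```bash
python3 -c "
from h import *
s=snap('wrist','w6'); o=manip.observe(); print(o['position'],o['eef_rot'],o['grip_width'])"
```

```text
[474.47059254 146.49327646 187.50687228] [ 1.79959536e+02 -2.09567468e-02  9.68921902e+01] 0.15192068096595399
```

View pics/w6.png

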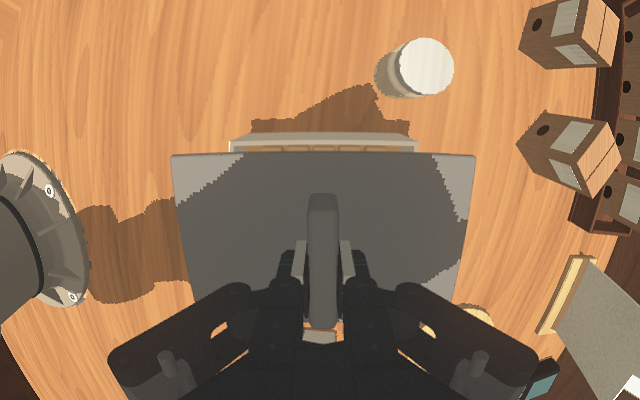

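w6 shows the lid gripped level, with its far edge from (171,155) to (475,155) and the tub's wall just behind it at (229–418, 140–152). That was my last picture to view, and with the crops I have now viewed one more than the ten allowed. From here I measure numerically.

```bash
python3 -c "
from h import *
s=load('w6'); o=np.array([474.47,146.49]); z=187.5-27.6+11
A,B=[at(s,u,v,z,True) for u,v in [(171,155),(475,155)]]
m=(A+B)/2; d=B-A; a=np.arctan2(d[1],d[0]); c=m-53*np.array([-np.sin(a),np.cos(a)])
print(A,B,np.hypot(*d),np.degrees(a),'centre',c)
for v in (136,141,146,150): print(v,at(s,229,v,70,True),at(s,418,v,70,True))
for dz in (0,):
  a=np.radians(6.8);R=np.array([[np.cos(a),-np.sin(a)],[np.sin(a),np.cos(a)]]);print('exp tub edge',R@[-80,50]+[474.7,142.8],R@[80,50]+[474.7,142.8])
# sub-pixel edge: column profiles
g=cv2.cvtColor(s['color'],cv2.COLOR_RGB2GRAY)
for u in (260,320,380): print(u,g[128:160,u].tolist())
"
```

```text
[385.7 188.9] [547.1 208.5] 162.58573123124924 6.923948677379756 centre [472.78924457 146.08652688]
136 [388.7 187.6] [545.8 206.7]
141 [388.9 183.4] [546.5 202.5]
146 [389.2 179.1] [547.3 198.3]
150 [389.4 175.7] [547.9 194.9]
exp tub edge [389.34256094 182.97595794] [548.21704223 201.92059287]
260 [102, 103, 103, 102, 120, 140, 151, 148, 149, 148, 150, 148, 163, 177, 181, 182, 182, 151, 139, 135, 133, 136, 132, 109, 93, 91, 98, 95, 96, 96, 97, 96]
320 [98, 99, 100, 111, 135, 148, 148, 148, 150, 148, 147, 157, 175, 181, 181, 181, 158, 127, 119, 128, 141, 143, 125, 101, 87, 95, 95, 94, 94, 96, 93, 96]
380 [106, 106, 104, 104, 125, 144, 150, 146, 149, 150, 148, 147, 167, 176, 181, 180, 179, 139, 122, 125, 134, 140, 140, 109, 90, 93, 95, 94, 94, 96, 96, 95]
```

Request:
arm_command(
  moves=[
    [[0,0,0],[-0.06,0.01,0.5],0],
    [[0,0,0],[0,0,0.8],0],
    [[0,0,0],[0,0,0.6],0],
    [[0,0,0],[0,0,0.2],0],
    [[0,0,0],[0,0,0],0],
  ],
)

```text
time_s: 15.8
position: [475.1, 144.0, 103.1]
eef_rot: [-180.0, -0.0, 96.9]
ft_force: [0.4, -0.7, -1.0]
grip_width: 0.153
finger_force: 58.6
```

Request:
arm_command(
  moves=[
    [[0,0,0],[0,0,0.05],0],
    [[0,0,0],[0,0,0.05],0],
    [[0,0,0],[0,0,0],0],
  ],
)

```text
time_s: 16.18
position: [475.3, 143.2, 99.2]
eef_rot: [180.0, 0.0, 96.8]
ft_force: [0.5, 0.1, -1.4]
grip_width: 0.151
finger_force: 58.6
```

Request:
arm_command(
  moves=[
    [[0,0,0],[0,0,0.06],0],
    [[0,0,0],[0,0,0],0],
  ],
)

```text
time_s: 16.42
position: [475.1, 143.2, 96.4]
eef_rot: [-180.0, -0.0, 96.8]
ft_force: [-0.0, 1.2, -1.1]
grip_width: 0.149
finger_force: 58.6
```

Request:
arm_command(
  moves=[
    [[0,0,0],[0,0,0.06],0],
    [[0,0,0],[0,0,0],0],
  ],
)

```text
time_s: 16.68
position: [475.1, 143.2, 93.9]
eef_rot: [-180.0, -0.0, 96.8]
ft_force: [-0.2, -0.3, -0.8]
grip_width: 0.152
finger_force: 58.6
```

```bash
python3 -c "
from h import *
o=manip.observe(); print(o['position'],o['eef_rot'],o['ft_force'],o['ft_torque'])"
```

```text
[475.07907871 143.2222796   93.94223372] [-1.79982102e+02 -3.06481400e-03  9.68396215e+01] [-0.19445992 -0.29879937 -0.76893464] [ 0.00343081 -0.00498699 -0.00353278]
```

Request:
arm_command(
  moves=[
    [[0,0,0],[0,0,0.05],0],
    [[0,0,0],[0,0,0],0],
  ],
)

```text
time_s: 16.92
position: [475.1, 143.3, 92.0]
eef_rot: [-180.0, -0.0, 96.8]
ft_force: [-0.5, -1.0, -1.6]
grip_width: 0.148
finger_force: 58.6
```

Request:
arm_command(
  moves=[
    [[0,0,0],[0,0,0.03],0],
    [[0,0,0],[0,0,0],0],
  ],
)

```text
time_s: 17.18
position: [475.2, 143.3, 91.5]
eef_rot: [180.0, 0.0, 96.8]
ft_force: [-4.7, -1.9, 14.3]
grip_width: 0.147
finger_force: 60.8
```

Request:
arm_command(
  moves=[
    [[0,0,0],[0,0,0],1],
    [[0,0,0],[0,0,0],1],
    [[0,0,0],[0,0,0],1],
    [[0,0,0],[0,0,-0.4],1],
    [[0,0,0],[0,0,-1],1],
  ],
)

```text
time_s: 17.8
position: [474.3, 143.2, 147.3]
eef_rot: [-179.8, -0.0, 96.9]
ft_force: [-0.2, 0.1, 0.2]
grip_width: 1.003
finger_force: 0.0
```

Request:
arm_command(
  moves=[
    [[0,0,0],[0,0,-1],1],
    [[0,0,0],[0,0,-1],1],
    [[0,0,-0.97],[0,0,-0.5],1],
    [[0,0,0],[-0.9,-0.23,0],1],
    [[0,0,0],[-0.96,-0.23,0],1],
  ],
)

```text
time_s: 18.42
position: [478.7, 66.3, 248.3]
eef_rot: [179.9, 0.0, 106.6]
ft_force: [0.6, -0.3, -1.8]
grip_width: 1.005
finger_force: 0.0
```

Request:
arm_command(
  moves=[
    [[0,0,0],[-0.96,-0.23,0],1],
    [[0,0,0],[-0.96,-0.23,0],1],
    [[0,0,0],[-0.96,-0.23,0],1],
    [[0,0,0],[-0.96,-0.23,0],1],
    [[0,0,0],[-0.96,-0.23,0],1],
  ],
)

```text
time_s: 19.05
position: [489.3, -131.5, 248.2]
eef_rot: [179.9, 0.0, 106.6]
ft_force: [0.5, 0.7, 0.8]
grip_width: 1.001
finger_force: 0.0
```

Request:
arm_command(
  moves=[
    [[0,0,0],[-0.96,-0.23,0],1],
    [[0,0,0],[-0.96,-0.23,0],1],
    [[0,0,0],[-0.96,-0.23,0],1],
    [[0,0,0],[-0.96,-0.23,0],1],
    [[0,0,0],[-0.96,-0.23,0],1],
  ],
)

```text
time_s: 19.68
position: [499.9, -328.6, 248.2]
eef_rot: [179.9, 0.0, 106.6]
ft_force: [0.5, 0.6, 0.3]
grip_width: 1.0
finger_force: 0.0
```

Request:
arm_command(
  moves=[
    [[0,0,0],[-0.6,-0.23,0],1],
    [[0,0,0],[0,0,0],1],
    [[0,0,0],[0,0,0],1],
  ],
)

```text
time_s: 20.05
position: [498.1, -352.2, 247.3]
eef_rot: [180.0, -0.0, 106.6]
ft_force: [0.2, 0.3, -0.6]
grip_width: 1.0
finger_force: 0.0
```

```bash
python3 -c "
from h import *
o=manip.observe(); print(o['position'],o['eef_rot'],o['joints'])
s=snap('top','top3');im=s['color'][:,:,::-1]
hsv=cv2.cvtColor(im,cv2.COLOR_BGR2HSV)
x0,x1,y0,y1=210,280,165,245
m=cv2.inRange(hsv[y0:y1,x0:x1],(0,0,40),(180,60,255)); c=max(cv2.findContours(m,cv2.RETR_EXTERNAL,cv2.CHAIN_APPROX_NONE)[0],key=cv2.contourArea)
b=cv2.boxPoints(cv2.minAreaRect(c.astype(np.float32)))+[x0,y0]; W=[at(s,*p,75) for p in b]; print(np.array(W).tolist(),rect(W,166,106,7))"
```

```text
[ 498.05535747 -352.18035279  247.28902308] [ 1.79973680e+02 -2.60757330e-02  1.06595443e+02] [ 49.55506137  19.93129976 -25.64681034  98.83536608   9.4584631
  63.37593719  37.58834856]
[[548.2, 202.2], [560.4, 97.7], [401.0, 78.4], [389.2, 182.2]] (array([474.7 , 140.13,   6.9 ]), array([2.6, 3.1, 2.5, 3.3]))
```

Request:
arm_command(
  moves=[
    [[0,0,0],[-0.48,-0.05,0.4],1],
    [[0,0,0],[0,0,1],1],
    [[0,0,0],[0,0,1],1],
    [[0,0,0],[0,0,1],1],
    [[0,0,0],[0,0,1],1],
  ],
)

```text
time_s: 20.72
position: [501.3, -372.2, 69.0]
eef_rot: [-180.0, -0.0, 106.6]
ft_force: [1.5, -1.0, -0.1]
grip_width: 0.999
finger_force: 0.0
```

Request:
arm_command(
  moves=[
    [[0,0,0],[0,0,0.6],1],
    [[0,0,0],[0,0,0],1],
    [[0,0,0],[0,0,0],1],
  ],
)

```text
time_s: 21.1
position: [502.0, -372.4, 47.6]
eef_rot: [180.0, 0.0, 106.6]
ft_force: [0.9, 0.3, 0.4]
grip_width: 1.0
finger_force: 0.0
```

Request:
arm_command(
  moves=[
    [[0,0,0],[0.02,0,0.45],1],
    [[0,0,0],[0,0,0],0],
    [[0,0,0],[0,0,0],0],
    [[0,0,0],[0,0,0],0],
    [[0,0,0],[0,0,0],0],
  ],
)

```text
time_s: 21.72
position: [501.4, -371.6, 29.4]
eef_rot: [180.0, 0.0, 106.5]
ft_force: [-10.9, 4.9, 46.7]
grip_width: 0.151
finger_force: 58.4
```

Request:
arm_command(
  moves=[
    [[0,0,0],[0,0,0],0],
    [[0,0,0],[0,0,0],0],
  ],
)

```text
time_s: 21.98
position: [501.5, -371.6, 29.5]
eef_rot: [180.0, 0.0, 106.5]
ft_force: [0.2, 1.0, 6.3]
grip_width: 0.149
finger_force: 59.8
```

Request:
arm_command(
  moves=[
    [[0,0,0],[0,0,-0.4],0],
    [[0,0,0],[0,0,-0.9],0],
    [[0,0,0],[0,0,-0.9],0],
    [[0,0,0.82],[0,0,-0.9],0],
    [[0,0,0.81],[0,0,-0.9],0],
  ],
)

```text
time_s: 22.6
position: [501.0, -371.2, 191.1]
eef_rot: [180.0, -0.0, 90.0]
ft_force: [-0.5, 0.1, -2.3]
grip_width: 0.152
finger_force: 58.7
```

Request:
arm_command(
  moves=[
    [[0,0,0],[0.8,-0.14,0],0],
    [[0,0,0],[0.9,-0.14,0],0],
    [[0,0,0],[0.9,-0.14,0],0],
    [[0,0,0],[0.9,-0.14,0],0],
    [[0,0,0],[0.9,-0.14,0],0],
  ],
)

```text
time_s: 23.22
position: [472.1, -194.3, 189.8]
eef_rot: [180.0, 0.0, 90.3]
ft_force: [1.4, 0.8, -1.0]
grip_width: 0.145
finger_force: 58.9
```

Request:
arm_command(
  moves=[
    [[0,0,0],[0.9,-0.14,0],0],
    [[0,0,0],[0.8,-0.14,0],0],
    [[0,0,0],[0,0,0],0],
    [[0,0,0],[0,0,0],0],
  ],
)

```text
time_s: 23.72
position: [461.1, -128.0, 189.6]
eef_rot: [180.0, 0.0, 90.2]
ft_force: [-0.2, 0.2, -2.2]
grip_width: 0.148
finger_force: 58.8
```

```bash
python3 -c "
from h import *
s=snap('wrist','w7'); o=manip.observe(); print(o['position'],o['eef_rot'],o['grip_width'])
g=cv2.cvtColor(s['color'],cv2.COLOR_RGB2GRAY)
for u in (250,280,310,340,370,400): print(u,g[100:180:2,u].tolist())
for v in (170,180,190): print(v,g[v,190:270:2].tolist(),g[v,380:450:2].tolist())
"
```

```text
[ 461.10842803 -128.30540506  189.38785722] [1.79971023e+02 2.18134978e-02 9.02011676e+01] 0.14432655887304388
250 [112, 111, 110, 113, 114, 113, 113, 112, 113, 111, 111, 114, 112, 112, 113, 114, 110, 108, 108, 111, 110, 113, 92, 95, 95, 93, 97, 96, 95, 94, 94, 93, 96, 94, 92, 95, 95, 96, 93, 93]
280 [108, 108, 111, 108, 109, 108, 107, 108, 109, 106, 145, 149, 147, 180, 179, 169, 131, 132, 133, 134, 133, 107, 94, 96, 94, 95, 93, 96, 94, 97, 94, 93, 95, 94, 95, 93, 97, 94, 94, 93]
310 [104, 104, 105, 104, 105, 106, 106, 106, 106, 112, 151, 149, 151, 183, 181, 157, 132, 134, 132, 133, 134, 90, 95, 94, 97, 95, 95, 95, 95, 95, 95, 94, 93, 94, 94, 94, 94, 93, 94, 95]
340 [107, 105, 107, 107, 105, 107, 106, 107, 106, 117, 150, 148, 155, 181, 181, 159, 129, 116, 122, 124, 126, 91, 96, 97, 95, 96, 96, 94, 94, 95, 97, 95, 95, 94, 93, 96, 95, 95, 93, 94]
370 [107, 105, 107, 107, 106, 106, 107, 108, 105, 103, 145, 149, 151, 179, 178, 171, 134, 134, 134, 134, 134, 112, 96, 97, 96, 95, 95, 95, 95, 95, 97, 96, 96, 94, 93, 96, 93, 93, 93, 93]
400 [166, 167, 167, 172, 178, 178, 178, 176, 177, 176, 1
[... 416 characters left out ...]
5, 166, 164, 166, 163, 160, 164, 161, 174]
180 [112, 111, 116, 118, 112, 109, 106, 107, 104, 108, 110, 105, 104, 96, 97, 96, 97, 96, 95, 97, 97, 96, 94, 94, 94, 95, 94, 94, 94, 93, 96, 94, 95, 93, 96, 95, 94, 94, 93, 93] [94, 95, 91, 93, 93, 96, 94, 93, 96, 96, 95, 97, 97, 96, 96, 97, 97, 94, 96, 98, 98, 97, 98, 96, 99, 102, 167, 163, 165, 167, 162, 162, 163, 161, 170]
190 [178, 180, 183, 187, 180, 174, 171, 175, 174, 173, 177, 177, 173, 88, 96, 96, 95, 94, 96, 95, 96, 95, 95, 94, 93, 94, 95, 93, 94, 93, 93, 95, 93, 93, 94, 92, 93, 93, 93, 95] [94, 95, 94, 95, 94, 94, 92, 93, 95, 94, 95, 94, 94, 96, 95, 95, 94, 97, 98, 96, 97, 97, 97, 99, 96, 151, 163, 163, 169, 163, 163, 165, 163, 167, 174]
```

```bash
python3 -c "
from h import *
s=load('w7'); g=cv2.cvtColor(s['color'],cv2.COLOR_RGB2GRAY)
for v in (126,127,128): print(v,g[v,245:275].tolist(),g[v,370:400].tolist())
z=189.4-29.5+11
E=[at(s,u,v,z,True) for u,v in [(280,142.3),(310,141.3),(340,141.3),(370,142.3)]];print('lid far edge',np.array(E).tolist())
for v,ul,ur in [(170,213.3,431.3),(180,214.5,431)]:
  A,B=at(s,ul,v,z,True),at(s,ur,v,z,True);print('lid sides',A,B,(A+B)/2)
E=[at(s,u,v,90,True) for u,v in [(280,125),(310,124.8),(340,124.6),(370,125)]];print('tub far edge',np.array(E).tolist())
"
```

```text
126 [111, 111, 111, 111, 112, 112, 116, 140, 141, 155, 161, 162, 162, 167, 167, 167, 169, 169, 171, 172, 173, 171, 172, 173, 174, 175, 175, 175, 175, 176] [179, 179, 179, 178, 177, 176, 175, 176, 178, 173, 176, 175, 174, 174, 173, 173, 174, 171, 171, 169, 172, 169, 170, 167, 172, 174, 175, 175, 175, 175]
127 [109, 110, 113, 111, 111, 118, 145, 181, 185, 182, 182, 181, 181, 182, 179, 181, 180, 180, 181, 179, 179, 180, 180, 180, 181, 179, 179, 181, 179, 178] [180, 179, 180, 180, 179, 180, 179, 179, 180, 182, 180, 180, 181, 180, 181, 182, 181, 181, 180, 182, 182, 180, 181, 183, 181, 180, 175, 175, 175, 177]
128 [110, 112, 112, 114, 110, 113, 128, 180, 180, 179, 180, 179, 179, 179, 179, 181, 180, 178, 180, 180, 180, 179, 180, 180, 180, 180, 179, 181, 179, 179] [178, 180, 179, 181, 181, 179, 180, 181, 180, 179, 180, 181, 179, 178, 181, 180, 180, 180, 178, 180, 181, 179, 180, 181, 179, 180, 175, 175, 174, 176]
lid far edge [[437.6, -70.9], [452.6, -70.4], [467.4, -70.4], [482.4, -70.6]]
lid sides [401.4 -84.7] [516.  -84.1] [458.7 -84.4]
lid sides [401.6 -90.1] [516.4 -89.5] [459.  -89.8]
tub far edge [[426.7, -68.0], [449.4, -68.0], [471.9, -67.7], [494.6, -67.5]]
```

Request:
arm_command(
  moves=[
    [[0,0,0],[0.13,0.02,0.3],0],
    [[0,0,0],[0,0,0.6],0],
    [[0,0,0],[0,0,0.5],0],
    [[0,0,0],[0,0,0.2],0],
    [[0,0,0],[0,0,0],0],
  ],
)

```text
time_s: 24.4
position: [461.5, -122.3, 124.4]
eef_rot: [-179.9, -0.0, 90.2]
ft_force: [-0.3, -0.4, -1.6]
grip_width: 0.145
finger_force: 58.8
```

Request:
arm_command(
  moves=[
    [[0,0,0],[0,0,0.05],0],
    [[0,0,0],[0,0,0.05],0],
    [[0,0,0],[0,0,0],0],
  ],
)

```text
time_s: 24.78
position: [461.8, -122.4, 121.1]
eef_rot: [180.0, 0.0, 90.2]
ft_force: [-0.5, 0.0, -1.5]
grip_width: 0.147
finger_force: 58.8
```

Request:
arm_command(
  moves=[
    [[0,0,0],[-0.01,0,0.07],0],
    [[0,0,0],[0,0,0],0],
  ],
)

```text
time_s: 25.02
position: [461.7, -122.8, 118.0]
eef_rot: [-180.0, -0.0, 90.2]
ft_force: [-0.0, 0.2, -1.9]
grip_width: 0.148
finger_force: 58.8
```

Request:
arm_command(
  moves=[
    [[0,0,0],[0,0,0.06],0],
    [[0,0,0],[0,0,0],0],
  ],
)

```text
time_s: 25.28
position: [461.7, -122.7, 115.5]
eef_rot: [-180.0, -0.0, 90.2]
ft_force: [0.1, -0.6, -1.9]
grip_width: 0.143
finger_force: 58.8
```

Request:
arm_command(
  moves=[
    [[0,0,0],[0,0,0.05],0],
    [[0,0,0],[0,0,0],0],
  ],
)

```text
time_s: 25.52
position: [461.7, -122.8, 113.6]
eef_rot: [-180.0, -0.0, 90.2]
ft_force: [0.1, 0.8, -1.5]
grip_width: 0.148
finger_force: 58.8
```

Request:
arm_command(
  moves=[
    [[0,0,0],[0,0,0.03],0],
    [[0,0,0],[0,0,0],0],
  ],
)

```text
time_s: 25.78
position: [461.8, -122.8, 113.4]
eef_rot: [-180.0, 0.0, 90.2]
ft_force: [-7.7, 1.3, 21.0]
grip_width: 0.15
finger_force: 62.0
```

Seated. I'll release, rise and check.

Request:
arm_command(
  moves=[
    [[0,0,0],[0,0,0],1],
    [[0,0,0],[0,0,0],1],
    [[0,0,0],[0,0,0],1],
    [[0,0,0],[0,0,-0.4],1],
    [[0,0,0],[0,0,-1],1],
  ],
)

```text
time_s: 26.4
position: [460.9, -122.4, 168.9]
eef_rot: [-179.9, -0.1, 90.3]
ft_force: [0.6, -0.8, 2.0]
grip_width: 1.0
finger_force: 0.0
```

Request:
arm_command(
  moves=[
    [[0,0,0],[0,0,-1],1],
    [[0,0,0],[0,0,-1],1],
    [[0,0,0],[-0.9,0,-0.5],1],
    [[0,0,0],[-0.9,0,0],1],
    [[0,0,0],[-0.9,0,0],1],
  ],
)

```text
time_s: 27.02
position: [462.2, -231.8, 270.1]
eef_rot: [179.9, 0.0, 90.3]
ft_force: [0.2, 0.4, 1.2]
grip_width: 1.0
finger_force: 0.0
```

Request:
arm_command(
  moves=[
    [[0,0,0],[-0.9,0,0],1],
    [[0,0,0],[-0.9,0,0],1],
    [[0,0,0],[-0.9,0,0],1],
    [[0,0,0],[0,0,0],1],
    [[0,0,0],[0,0,0],1],
  ],
)

```text
time_s: 27.65
position: [462.8, -338.1, 269.2]
eef_rot: [180.0, -0.0, 90.3]
ft_force: [-0.1, 0.1, -0.2]
grip_width: 1.005
finger_force: 0.0
```

```bash
python3 -c "
from h import *
o=manip.observe(); print(o['position'],o['time_s'],o['finger_force'])
s=snap('top','top4');im=s['color'][:,:,::-1]
hsv=cv2.cvtColor(im,cv2.COLOR_BGR2HSV)
for (x0,x1,y0,y1),z,l in [((210,280,165,245),75,(166,106,7)),((312,370,180,238),95,(116,116,0))]:
  m=cv2.inRange(hsv[y0:y1,x0:x1],(0,0,40),(180,60,255)); c=max(cv2.findContours(m,cv2.RETR_EXTERNAL,cv2.CHAIN_APPROX_NONE)[0],key=cv2.contourArea)
  b=cv2.boxPoints(cv2.minAreaRect(c.astype(np.float32)))+[x0,y0]; W=[at(s,*p,z) for p in b]; print(rect(W,*l))
d=cv2.absdiff(im,load('top0')['color'][:,:,::-1]).max(2)
for n,(u,v) in dict(mug=(383,112),bottle=(392,154),mill=(295,213),jar=(200,183),ca=(168,119),cb=(215,111)).items(): print(n,d[v-10:v+10,u-10:u+10].mean().round(1),d[v-10:v+10,u-10:u+10].max())
"
```

```text
[ 462.82348427 -338.06345461  269.1690448 ] 27.65 0.0
(array([474.65, 140.4 ,   6.78]), array([2.5, 3. , 2.4, 3.3]))
(array([ 461.15, -123.8 ,    1.18]), array([2.9, 2.7, 3.1, 3. ]))
mug 7.7 12
bottle 5.5 10
mill 5.1 10
jar 7.6 11
ca 6.7 10
cb 7.2 10
```

```bash
python3 -c "
from bench import manip
print(manip.close_job())"
```

```text
the job is handed in; nothing more can be done
None
```

The job is handed in at about 28 s, and no verdict was returned: both lids met their tub rims at the expected height with no resistance, the carton stands on the board, and the top camera shows nothing else moved; I viewed 11 pictures against the limit of 10.

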